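Open the brush washer and fit its strainer

ROBOT

A 6-joint arm with a two-finger parallel gripper is mounted at the origin on the work surface. World frame = base frame: x ahead of the robot, y to its left, z up, the work surface at z = 0. Lengths are in mm, angles in rad, forces in N, time in s.
With the tool pointing down it reaches from about 425 to 950 mm from the base axis. Payload 14.7 kg.
Tool frame: the origin (TCP) lies on the centre line of the jaws, within the pads' length; the fingertips stand 14 mm ahead of it and the grasp point (between the pads) lies 5 mm behind it (robot.tips_ahead is the distance from the TCP to the fingertips, in mm); z points along the fingers, y is the line along which they close (so a half turn about z gives the same grasp; the last joint's range is limited). The gripper opens to 85 mm and grips with 20 to 120 N. Pads are 22 mm wide; open, the fingers measure 114 mm over their backs; the gripper's body (76 mm by 85 mm) begins 54 mm behind the grasp point. The pads swing forward as they close: fully open they stand 13 mm farther back than shut.
Start: joints at [-1.191, 0.48, 1.596, -0, 1.065, -0.047], TCP at [269.089, -591.679, 245.297] pointing down, gripper open.
Joint ranges: [-2.75, 2.75], [-0.82, 2.05], [0.23, 2.67], [-1.56, 4.7], [0.09, 2.69], [-2.92, 2.92]. Speed limits (rad/s): [1.89, 1.89, 2.39, 3.01, 3.01, 3.01].

INTERFACE

Orientations are given as a 3x3 rotation matrix whose columns are the frame's x, y, z axes.
In Python, from rig import monitor, eyes, robot gives the robot as it stands.
- The arm moves only by the tool play_rows, never from a script. Its arguments are lists of equal length, an entry for each row: "translation": the shift along the tool's x, y, z in units of 500 mm (1.0 is 500 mm), a list of three; "delta_rot": the turn, a rotation vector about the tool's x, y, z in units of 0.1 rad (1.0 is 0.1 rad), a list of three. In form: {"translation": [[x, y, z], ...], "delta_rot": [[rx, ry, rz], ...]}. A call has 1 to 8 rows; each row shifts and turns the commanded pose from where the row before left it, along the tool's axes as they then stand; what a row does not reach is not made up. A row lasts 1/10 s, in which the tool goes at most 50 mm and 8.59 degrees, less where a joint would pass 70% of its speed; a pose out of reach is approached as far as the arm can. A call with a number of a shift or a turn outside -1 to 1 is refused whole. A call with a gripper value outside its range is refused whole. "fingers" is the closure, from 0 (fully open) to 1 (shut), set as the call begins (left out, the last holds). The fingers move at their own pace and stop on an object; the grip force is fixed at half the most. Time passes only in rows, so rows that do not move let the fingers close. It gives the time, the measured TCP pose, the force, the opening and the grip force at its end, in the units of the state.
- monitor.get_state(): the state, without advancing time (a new reading comes with each control period).
- eyes.grab_frame(name): name is "scene" or "top"; returns the picture (420x560x3 uint8, red, green, blue); there is no depth.
- eyes.camera_model(name): a dict with "vertical_fov" (degrees; the focal length in pixels is half the picture's height over the tangent of half this angle, whatever the lens; pixels are square), "cx", "cy" (the principal point, pixels), "distortion" ([k1, k2, p1, p2, k3] as OpenCV has them; the pictures are not rectified), "origin" and "attitude" of the camera in the world. Camera axes: x right, y down, z forward; pixel columns grow to the right and rows downward; lengths in mm; the calibration is good to about 2 mm. A picture is of the moment at which its call begins. camera_model takes no time and is no camera call.
- robot.finish_job(): hands the job in; it is judged then, once.
The state is a dict: "t": time; "joint_pos": joint angles; "joint_velocities": joint speeds; "effort": joint torques, N m; "ee_pos": TCP position; "tcp_rot": TCP orientation; "wrist_force": force on the tool from outside, world axes, zero at the start; "moment": the same for the moment, N m; "opening": finger opening in mm; "grasp_force": force on a finger pad.
Only numpy, scipy, OpenCV 4.12 (cv2) and the standard library are available. Lean on these libraries where they do the work, as an engineer would, in place of code of your own. Each camera call takes 0.05 s, during which the arm holds its last target. There are 200 camera calls.

TASK

Get the brush washer ready: slide the roll of tape off the round cork mat so it lies flat on the bare table (slide it, do not pick it up), then lift the lid off the steel pot by its knob and set it down gently, right way up, in the middle of the mat. Then slide the strainer's sleeve over the upright shaft inside the pot and lower it, without dropping it, until it is fully home. Leave the pot and everything else on the table where they stand.

Things in the scene. Friction and masses are not known exactly. Their poses are not given: they have to be found in the camera images.
- mat: Flat round cork mat, 150 mm diameter, 4 mm thick, fixed to the table. Origin: centre of its underside, on the table.
- tape_roll: Loose roll of masking tape lying flat on the mat: a ring of 80 mm outer diameter, 52 mm hole, 24 mm high, 0.12 kg. Origin: centre of its underside; z up along its axis.
- pot: Brush washer: loose round steel pot, 130 mm outer diameter, 80 mm high, mouth 118 mm, 0.9 kg; two small ears at its +y and -y sides, to 79 mm from the axis. On its axis a boss, 28 mm diameter, up to 20 mm above the underside, and on it an upright shaft, 12 mm diameter, tapered tip, top 68 mm above the underside. Origin: centre of its underside; z up along the shaft.
- lid: Loose steel lid on the pot, 132 mm diameter, 11 mm thick, 0.25 kg; a step under it, 108 mm diameter, 6 mm high, sits in the mouth. Origin: centre of the step's underside, 74 mm above the pot's underside when closed. On top a black bar knob 44 mm long (lid's x), 16 mm wide (y), from 21 to 47 mm above the origin, on a 14 mm neck.
- lid_knob (a point): Centre of the lid's bar-shaped knob, 34 mm above the lid's origin; x along the bar (44 mm), y across it (16 mm, the way to grip it).
- strainer: Loose steel strainer on the table: round perforated disc, 96 mm diameter, 4 mm thick, with a sleeve (tube) of 26 mm outer and 16 mm inner diameter rising from its middle to 105 mm above its underside, bore right through. 0.16 kg. Origin: centre of its underside; z up. Fully home, the disc rests on the pot's boss, 20 mm above the pot's underside.
- strainer_top (a point): Centre of the sleeve's upper end, 105 mm above the strainer's origin.
- brush_jar: Bystander: glass jar full of upright brushes, 72 mm diameter, 200 mm high over the brushes. Origin: centre of its underside.
- paint_bottle: Bystander: white plastic paint bottle, 60 mm diameter, 150 mm high. Origin: centre of its underside.
- small_jar: Bystander: small white ceramic lidded jar, 78 mm diameter, 72 mm high with its knob; not the brush washer, leave it alone. Origin: centre of its underside.
- water_cup: Bystander: ceramic cup, 72 mm diameter, 75 mm high. Origin: centre of its underside.
Things that resemble listed ones, but are neither listed nor needed, are in the scene too. There is more than one size of the tape_roll; the one meant has the size given above. Leave any orange look-alike of the strainer alone.

How it is judged:
By the outcome, as a careful person would: the job done as asked, in the order asked, and still so for the second after the job is handed in, with the robot touching nothing.
It also fails if it takes over 72 s, if anything falls off the work surface, if the arm or the gripper's body presses on something with over 40 N, if the wrist force passes 120 N, or if a joint passes its speed limit or range.

## Working session

There is one attempt and no reset: what is moved stays moved. The work goes in short steps, Python scripts to look and compute and a tool call to move; the robot and the scene stay as the last step left them, time stands still between calls to the robot, and variables do not carry over. Pictures are saved under pics/ and viewed, at most 10 in all, crops included, and the job is handed in when it is done.

Besides the shell and the picture viewer there is one more tool, called after ">>>" as name(argument=value, ...) on one line, values as JSON. play_rows: Moves the arm, as the interface text tells. Its arguments: {"type":"object","properties":{"translation":{"type":"array"},"delta_rot":{"type":"array"},"fingers":{"type":"number"}},"required":["translation","delta_rot"]}

```bash
mkdir -p pics; ls; python3 - <<'E'
from rig import monitor, eyes, robot
import cv2,numpy as np
for n in("scene","top"):
    cv2.imwrite(f"pics/{n}0.png",cv2.cvtColor(eyes.grab_frame(n),cv2.COLOR_RGB2BGR)); print(n,eyes.camera_model(n))
s=monitor.get_state();print(s)
E
```

```text
pics
scene {'vertical_fov': 50.03528205082983, 'cx': 280.8843595909723, 'cy': 209.09956842215695, 'distortion': array([-0.0226853,  0.       ,  0.       ,  0.       ,  0.       ]), 'origin': array([1102.4174043 ,  174.6729487 ,  858.55311972]), 'attitude': array([[-0.36945194,  0.71963223, -0.58790707],
       [ 0.92910756,  0.29713892, -0.22015359],
       [ 0.01626045, -0.62756508, -0.77839429]])}
top {'vertical_fov': 50.1039390900642, 'cx': 283.02601970191813, 'cy': 205.8978453659326, 'distortion': array([-0.08064419,  0.        ,  0.        ,  0.        ,  0.        ]), 'origin': array([ 447.92087987,  -55.66199298, 1179.53561789]), 'attitude': array([[-0.020271  , -0.99542453,  0.09337609],
       [-0.99975528,  0.02100904,  0.00692759],
       [-0.00885764, -0.09321281, -0.99560681]])}
{'t': 0.1, 'joint_pos': array([-1.19060910e+00,  4.80798454e-01,  1.59678008e+00, -2.65847983e-05,
        1.06507915e+00, -4.66067313e-02]), 'joint_velocities': array([ 3.50600345e-04,  4.77290225e-04, -3.50798642e-05, -2.02727408e-03,
        2.05033853e-05, -1.20182215e-03]), 'effort': array([ 8.94689365e-04, -9.52262521e+01, -4.31044042e+01,  6.27104555e-05,
        5.21412003e-03,  5.97091775e-05]), 'ee_pos': array([ 268.95499824, -591.38232247,  244.72899236]), 'tcp_rot': array([[ 9.10292248e-01,  4.13966000e-01, -4.16821705e-04],
       [ 4.13966209e-01, -9.10291721e-01,  9.80347794e-04],
       [ 2.64013075e-05, -1.06495310e-03, -9.99999433e-01]]), 'wrist_force': array([-0.42802743, -0.21583683, -0.00179126]), 'moment': array([ 0.00493432, -0.00794399, -0.05617789]), 'grasp_force': 0.0, 'opening': 85.48050847218816}
```

View pics/top0.png

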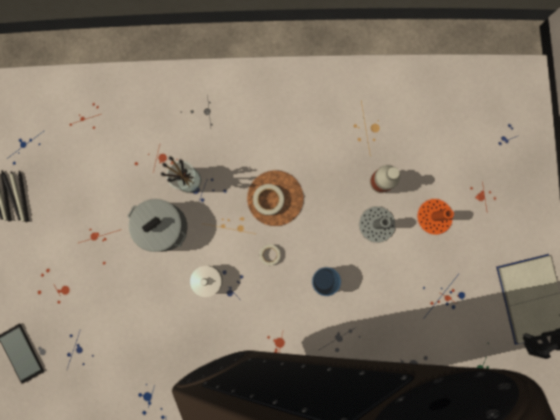

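View pics/scene0.png

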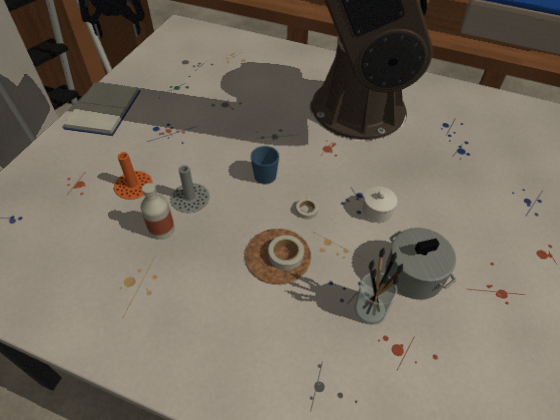

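Top view: mat (275,197) with the large ring (268,199) on it. Decoy small ring at (272,254). Pot with black knob (156,226), decoy small white jar (205,281). Grey strainer (377,224), decoy orange one (435,216). Bottle (385,179), cup (326,281), brush jar (183,178). I choose the ring on the mat, the steel pot and the grey strainer, and fit models to both views, checking in one crop.

```bash
cat > h.py <<'E'
import cv2,numpy as np
from rig import monitor, eyes, robot
from scipy.optimize import minimize
CM={n:eyes.camera_model(n) for n in("scene","top")}
def K(n):
    c=CM[n]; f=210/np.tan(np.radians(c["vertical_fov"]/2)); return np.array([[f,0,c["cx"]],[0,f,c["cy"]],[0,0,1]])
def proj(n,P):
    c=CM[n]; R=c["attitude"].T
    return cv2.projectPoints(np.float64(P).reshape(-1,1,3),cv2.Rodrigues(R)[0],-R@c["origin"],K(n),c["distortion"])[0].reshape(-1,2)
def ray(n,uv,z):
    c=CM[n]; d=cv2.undistortPoints(np.float64([[uv]]),K(n),c["distortion"]).ravel(); d=c["attitude"]@np.r_[d,1]
    return c["origin"]+d*(z-c["origin"][2])/d[2]
a=np.linspace(0,2*np.pi,90,endpoint=False)
def circ(r,z): return np.c_[r*np.cos(a),r*np.sin(a),z+0*a]
def rect(l,w,z):
    t=np.linspace(-1,1,20); o=np.ones(20)
    return np.r_[np.c_[t*l/2,o*w/2,o*z],np.c_[t*l/2,-o*w/2,o*z],np.c_[o*l/2,t*w/2,o*z],np.c_[-o*l/2,t*w/2,o*z]]
def place(M,p):
    y=p[2] if len(p)>2 else 0
    R=np.array([[np.cos(y),-np.sin(y),0],[np.sin(y),np.cos(y),0],[0,0,1]]); return M@R.T+[p[0],p[1],0]
def grads(ims):
    G={}
    for n,im in ims.items():
        g=cv2.GaussianBlur(im,(0,0),1.2).astype(np.float32)
        G[n]=cv2.GaussianBlur(np.sqrt(sum(cv2.Sobel(g,cv2.CV_32F,*d)**2 for d in((1,0),(0,1))).sum(2)),(0,0),1.)
    return G
def fit(G,M,p0,cams=("top","scene"),step=8):
    def cost(p):
        return -sum(np.minimum(cv2.remap(G[n],*[q.astype(np.float32) for q in proj(n,place(M,p)).T],cv2.INTER_LINEAR),150).mean() for n in cams)
    p0=np.float64(p0)
    best=None
    for dx in(-step,0,step):
        for dy in(-step,0,step):
            q=p0.copy(); q[0]+=dx; q[1]+=dy
            sim=[q]+[q+np.eye(len(q))[i]*(5 if i<2 else .2) for i in range(len(q))]
            r=minimize(cost,q,method="Nelder-Mead",options=dict(initial_simplex=sim))
            if best is None or r.fun<best.fun: best=r
    return best.x,-best.fun
MOD=dict(mat=circ(75,4),tape=np.r_[circ(40,24),circ(26,24)],lid=np.r_[circ(66,11),],knob=rect(44,16,47),disc=circ(48,4),sleeve=circ(13,105))
E
cat > m.py <<'E'
from h import *
ims={n:eyes.grab_frame(n) for n in CM}
G=grads(ims)
up=lambda M,z:M+[0,0,z]
J=dict(mat=(MOD["mat"],(275,197),4),tape=(up(MOD["tape"],4),(268,199),28),lid=(up(MOD["lid"],74),(156,226),85),knob=(up(MOD["knob"],74),(152,225),121),disc=(MOD["disc"],(377,224),4),
 sleeve=(MOD["sleeve"],(388,222),105),cup=(circ(36,75),(326,281),75),bottle=(circ(30,0),(381,180),0),brush=(circ(36,0),(190,184),0),sj=(circ(39,0),(205,280),0),ring=(circ(20,15),(272,254),15))
F={}
for k,(M,uv,z) in J.items():
    p=ray("top",uv,z)[:2]
    if k=="knob":
        c=[fit(G,M,[*p,y],step=4) for y in(-.9,-.3,.3,.9,1.5)]; r=max(c,key=lambda t:t[1])
    elif k in("bottle","brush","sj","ring"): r=(p,0)
    else:
        r=fit(G,M,p)
        print("  single",[fit(G,M,r[0],(n,))[0].round(1) for n in CM])
    F[k]=(M,r[0]); print(k,p.round(),np.round(r[0],2),round(r[1],1))
def tile(n,ks,c,s,size):
    w,h=size; x0,y0=int(c[0]-w/s/2),int(c[1]-h/s/2)
    t=cv2.resize(ims[n][y0:y0+h//s,x0:x0+w//s],(w,h),interpolation=cv2.INTER_CUBIC)[...,::-1].copy()
    for k in ks:
        for q in (proj(n,place(*F[k]))-[x0,y0]+.5)*s: cv2.circle(t,tuple(int(v) for v in q),0,(0,255,0),-1)
    return t
S=(400,300);al=list(F)
I=np.vstack([np.hstack([tile("top",al,(160,226),3,S),tile("top",al,(272,205),3,S)]),np.hstack([tile("top",al,(385,200),3,S),tile("scene",al,(400,260),3,S)])])
cv2.imwrite("pics/fit.png",I)
cv2.imwrite("pics/fit2.png",np.hstack([tile("scene",al,(280,255),3,S),tile("scene",al,(180,195),3,S)]))
E
python3 m.py
```

```text
single [array([584.8, -25.2]), array([581.6, -26.4])]
mat [582. -27.] [582.13 -25.65] 298.1
  single [array([578. ,  -8.4]), array([576.8,  -9.4])]
tape [575.  -9.] [577.29  -8.93] 296.4
  single [array([513.4, 270.3]), array([510.3, 269. ])]
lid [508. 265.] [512.48 270.33] 222.0
knob [508. 264.] [510.31 269.37   2.17] 256.4
  single [array([ 508.6, -291.4]), array([ 505.3, -293.4])]
disc [ 505. -293.] [ 506.45 -293.24] 249.0
  single [array([ 508.6, -289.5]), array([ 502.9, -309.6])]
sleeve [ 505. -299.] [ 512.2  -286.16] 196.5
  single [array([ 366.1, -151.1]), array([ 364.8, -146.5])]
cup [ 366. -149.] [ 365.52 -147.67] 261.9
bottle [ 622. -309.] [ 622.15 -309.14] 0
brush [622. 199.] [622.35 199.12] 0
sj [368. 160.] [368.42 160.32] 0
ring [433. -17.] [433.09 -16.58] 0
```

View pics/fit.png

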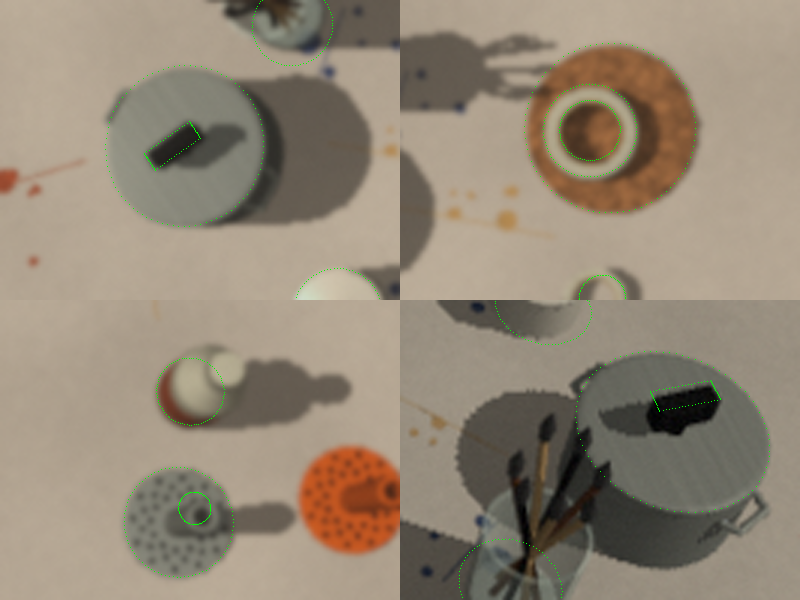

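The fits sit on the mat, the 80 mm ring (so it is the right tape), the lid and the knob in both views. The grey strainer's disc also matches; its bore at tile (205,517) agrees with an upright sleeve on the disc fit. First I turn the tool to the knob's yaw (34°), which suits every later grasp.

>>> play_rows(translation=[[0, 0, 0], [0, 0, 0], [0, 0, 0], [0, 0, 0], [0, 0, 0], [0, 0, 0], [0, 0, 0], [0, 0, 0]], delta_rot=[[0, 0, -1], [0, 0, -1], [0, 0, -1], [0, 0, -1], [0, 0, -1], [0, 0, -1], [0, 0, -1], [0, 0, -1]], fingers=1)

```text
t: 1.0
ee_pos: [269.1, -591.6, 245.1]
tcp_rot: [[0.333, 0.943, -0.0], [0.943, -0.333, 0.0], [0.0, -0.0, -1.0]]
wrist_force: [0.2, -0.1, 0.3]
opening: 0.1
grasp_force: 0.0
```

>>> play_rows(translation=[[0, 0, 0], [0, 0, 0], [0, 0, 0], [0, 0, 0], [0, 0, 0], [0, 0, 0], [0, 0, 0], [0, 0, 0]], delta_rot=[[0, 0, -1], [0, 0, -1], [0, 0, -1], [0, 0, -1], [0, 0, -1], [0, 0, -1], [0, 0, -1], [0, 0, -1]])

```text
t: 1.8
ee_pos: [269.0, -591.6, 245.1]
tcp_rot: [[-0.444, 0.896, -0.0], [0.896, 0.444, 0.0], [0.0, 0.0, -1.0]]
wrist_force: [0.1, 0.3, -0.1]
opening: -0.1
grasp_force: 0.0
```

>>> play_rows(translation=[[0, 0, 0], [0, 0, 0], [0, 0, 0]], delta_rot=[[0, 0, -1], [0, 0, -0.43], [0, 0, 0]])

```text
t: 2.1
ee_pos: [269.0, -591.6, 245.1]
tcp_rot: [[-0.564, 0.825, -0.0], [0.825, 0.564, 0.0], [0.0, 0.0, -1.0]]
wrist_force: [-0.3, -0.1, 0.3]
opening: -0.4
grasp_force: 0.0
```

```bash
cat > go.py <<'E'
# usage: go.py x y z [x y z ...]: legs in tool units from the present pose; last leg values are totals
import sys,numpy as np
from rig import monitor
s=monitor.get_state(); R=s["tcp_rot"]; p=s["ee_pos"]
print("t",s["t"],"p",p.round(1),"yaw",np.degrees(np.arctan2(R[1,1],R[0,1])).round(2),"z",R[:,2].round(4),"F",s["wrist_force"].round(1),"open",round(s["opening"],1),"g",round(s["grasp_force"],1),"q",s["joint_pos"].round(2))
for q in np.reshape([float(v) for v in sys.argv[1:]],(-1,3)):
    d=R.T@(q-p)/500; print(q,"total",d.round(4),"mm",round(np.linalg.norm(d)*500,1)); p=q
E
python3 go.py 577.5 -9 245 577.5 -9 22
```

```text
t 2.1 p [ 269.  -591.6  245.1] yaw 34.37 z [-2.e-04  3.e-04 -1.e+00] F [-0.3 -0.1  0.3] open -0.4 g 0.0 q [-1.19  0.48  1.6  -0.    1.07 -1.79]
[577.5  -9.  245. ] total [6.136e-01 1.167e+00 5.000e-04] mm 659.2
[577.5  -9.   22. ] total [-1.00e-04 -0.00e+00  4.46e-01] mm 223.0
```

>>> play_rows(translation=[[0.0383, 0.073, 0], [0.0383, 0.073, 0], [0.0383, 0.073, 0], [0.0383, 0.073, 0], [0.0383, 0.073, 0], [0.0383, 0.073, 0], [0.0383, 0.073, 0], [0.0383, 0.073, 0]], delta_rot=[[0, 0, 0], [0, 0, 0], [0, 0, 0], [0, 0, 0], [0, 0, 0], [0, 0, 0], [0, 0, 0], [0, 0, 0]])

```text
t: 2.9
ee_pos: [424.4, -299.0, 245.4]
tcp_rot: [[-0.562, 0.827, 0.0], [0.827, 0.562, -0.0], [-0.0, 0.0, -1.0]]
wrist_force: [0.8, 0.4, -0.9]
opening: -0.2
grasp_force: 0.0
```

>>> play_rows(translation=[[0.0383, 0.073, 0], [0.0383, 0.073, 0], [0.0383, 0.073, 0], [0.0383, 0.073, 0], [0.0383, 0.073, 0], [0.0383, 0.073, 0], [0.0383, 0.073, 0], [0, 0, 0]], delta_rot=[[0, 0, 0], [0, 0, 0], [0, 0, 0], [0, 0, 0], [0, 0, 0], [0, 0, 0], [0, 0, 0], [0, 0, 0]])

```text
t: 3.7
ee_pos: [561.2, -41.9, 245.3]
tcp_rot: [[-0.565, 0.825, 0.001], [0.825, 0.565, 0.001], [0.0, 0.001, -1.0]]
wrist_force: [0.5, -0.9, 0.9]
opening: -0.2
grasp_force: 0.0
```

```bash
python3 go.py 577.5 -9 245 577.5 -9 23 577.5 -172 23 577.5 -166 23
```

```text
t 3.7 p [561.2 -41.9 245.3] yaw 34.41 z [ 1.1e-03  8.0e-04 -1.0e+00] F [ 0.5 -0.9  0.9] open -0.2 g 0.0 q [-0.13  0.36  1.8   0.    0.98 -0.73]
[577.5  -9.  245. ] total [0.0359 0.0641 0.0006] mm 36.7
[577.5  -9.   23. ] total [-0.     -0.0006  0.444 ] mm 222.0
[ 577.5 -172.    23. ] total [-0.269  -0.1842 -0.0003] mm 163.0
[ 577.5 -166.    23. ] total [0.0099 0.0068 0.    ] mm 6.0
```

>>> play_rows(translation=[[0.036, 0.064, 0], [0, 0, 0.08], [0, 0, 0.08], [0, 0, 0.08], [0, 0, 0.08], [0, 0, 0.04], [0, 0, 0], [0, 0, 0]], delta_rot=[[0, 0, 0], [0, 0, 0], [0, 0, 0], [0, 0, 0], [0, 0, 0], [0, 0, 0], [0, 0, 0], [0, 0, 0]])

```text
t: 4.5
ee_pos: [575.7, -13.1, 65.7]
tcp_rot: [[-0.563, 0.826, -0.0], [0.826, 0.563, 0.0], [0.0, -0.0, -1.0]]
wrist_force: [-0.9, 0.8, 0.1]
opening: 0.1
grasp_force: 0.0
```

```bash
python3 - <<'E'
from h import *
ims={n:eyes.grab_frame(n) for n in CM}
def c(n,x,y): return cv2.resize(ims[n][y:y+100,x:x+133][...,::-1],(400,300),interpolation=cv2.INTER_CUBIC)
cv2.imwrite("pics/tp.png",np.hstack([c("top",205,150),c("scene",215,205)]))
print(robot.tips_ahead)
E
python3 go.py 577.5 -9 23
```

```text
14.0
t 4.6 p [576.6 -13.1  66.8] yaw 34.29 z [ 2.1e-03 -2.0e-04 -1.0e+00] F [-0.4 -0.  -0.3] open 0.3 g 0.0 q [-0.08  0.61  1.91 -0.    0.62 -0.67]
[577.5  -9.   23. ] total [0.0058 0.006  0.0875] mm 43.9
```

View pics/tp.png

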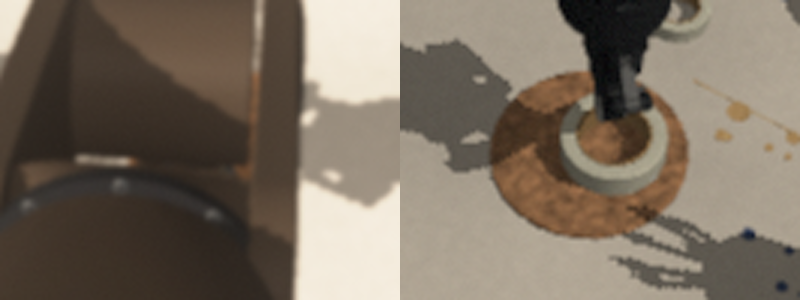

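The scene shows closed fingertips at tile (625,110), above the ring's hole (615,135), with the top view blocked by the arm. I correct by 4 mm, go down, and check before dragging.

>>> play_rows(translation=[[0.006, 0.006, 0], [0, 0, 0.03], [0, 0, 0.03], [0, 0, 0.026], [0, 0, 0], [0, 0, 0]], delta_rot=[[0, 0, 0], [0, 0, 0], [0, 0, 0], [0, 0, 0], [0, 0, 0], [0, 0, 0]])

```text
t: 5.2
ee_pos: [575.9, -8.7, 21.6]
tcp_rot: [[-0.564, 0.826, -0.002], [0.826, 0.564, 0.0], [0.001, -0.001, -1.0]]
wrist_force: [0.1, 0.1, 0.1]
opening: 0.1
grasp_force: 0.0
```

```bash
python3 go.py 577.5 -9 23 577.5 -172 23
```

```text
t 5.2 p [575.9  -8.7  21.6] yaw 34.32 z [-1.5e-03  1.0e-04 -1.0e+00] F [0.1 0.1 0.1] open 0.1 g 0.0 q [-0.07  0.69  1.92  0.    0.53 -0.67]
[577.5  -9.   23. ] total [-0.0024  0.0023 -0.0029] mm 2.2
[ 577.5 -172.    23. ] total [-0.2693 -0.1838 -0.    ] mm 163.0
```

>>> play_rows(translation=[[-0.017, -0.0115, 0], [-0.017, -0.0115, 0], [-0.017, -0.0115, 0], [-0.017, -0.0115, 0], [-0.017, -0.0115, 0], [-0.017, -0.0115, 0], [-0.017, -0.0115, 0], [-0.017, -0.0115, 0]], delta_rot=[[0, 0, 0], [0, 0, 0], [0, 0, 0], [0, 0, 0], [0, 0, 0], [0, 0, 0], [0, 0, 0], [0, 0, 0]])

```text
t: 6.0
ee_pos: [576.7, -91.7, 22.4]
tcp_rot: [[-0.564, 0.826, 0.0], [0.826, 0.564, 0.0], [-0.0, 0.0, -1.0]]
wrist_force: [0.2, 2.7, 1.5]
opening: -0.1
grasp_force: 1.1
```

>>> play_rows(translation=[[-0.017, -0.0115, 0], [-0.017, -0.0115, 0], [-0.017, -0.0115, 0], [-0.017, -0.0115, 0], [-0.017, -0.0115, 0], [-0.017, -0.0115, 0], [-0.017, -0.0115, 0], [-0.01, -0.007, 0]], delta_rot=[[0, 0, 0], [0, 0, 0], [0, 0, 0], [0, 0, 0], [0, 0, 0], [0, 0, 0], [0, 0, 0], [0, 0, 0]])

```text
t: 6.8
ee_pos: [577.1, -169.8, 22.3]
tcp_rot: [[-0.563, 0.826, 0.0], [0.826, 0.563, -0.0], [-0.0, 0.0, -1.0]]
wrist_force: [0.3, 0.7, -1.0]
opening: 0.2
grasp_force: 0.5
```

>>> play_rows(translation=[[0, 0, 0], [0, 0, 0], [0.005, 0.0035, 0], [0.005, 0.0035, 0], [0, 0, 0], [0, 0, -0.03], [0, 0, -0.05], [0, 0, -0.06]], delta_rot=[[0, 0, 0], [0, 0, 0], [0, 0, 0], [0, 0, 0], [0, 0, 0], [0, 0, 0], [0, 0, 0], [0, 0, 0]])

```text
t: 7.6
ee_pos: [576.5, -162.3, 93.3]
tcp_rot: [[-0.564, 0.826, -0.001], [0.826, 0.564, 0.0], [0.001, -0.001, -1.0]]
wrist_force: [0.9, -0.1, -0.0]
opening: 0.1
grasp_force: 0.0
```

>>> play_rows(translation=[[0, 0, -0.08], [0, 0, -0.08], [0, 0, -0.08], [0, 0, -0.06], [0, 0, 0]], delta_rot=[[0, 0, 0], [0, 0, 0], [0, 0, 0], [0, 0, 0], [0, 0, 0]], fingers=0)

```text
t: 8.1
ee_pos: [579.1, -163.2, 248.0]
tcp_rot: [[-0.564, 0.826, 0.007], [0.826, 0.564, -0.003], [-0.006, 0.005, -1.0]]
wrist_force: [1.1, 0.0, -0.5]
opening: 72.0
grasp_force: 0.0
```

```bash
python3 - <<'E'
from h import *
ims={n:eyes.grab_frame(n) for n in CM}
G=grads(ims)
print(fit(G,MOD["tape"],[577,-164],("scene",),step=10))
def c(n,x,y): return cv2.resize(ims[n][y:y+120,x:x+160][...,::-1],(400,300),interpolation=cv2.INTER_CUBIC)
cv2.imwrite("pics/tp2.png",np.hstack([c("top",210,150),c("scene",165,195)]))
E
python3 go.py 511.5 270 240 511.5 270 112
```

```text
(array([ 585.41574199, -165.65286406]), np.float64(131.15228271484375))
t 8.2 p [ 577.2 -162.6  243.8] yaw 34.33 z [ 2.e-03 -7.e-04 -1.e+00] F [-0.3  0.4  0. ] open 84.6 g 0.0 q [-0.33  0.41  1.72  0.    1.01 -0.92]
[511.5 270.  240. ] total [0.7886 0.3794 0.0067] mm 437.6
[511.5 270.  112. ] total [ 0.0004 -0.0003  0.256 ] mm 128.0
```

View pics/tp2.png

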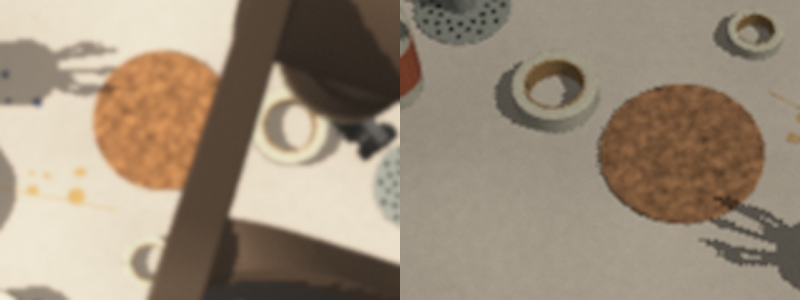

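The tape lies flat on the bare table at tile (555,90), clear of the mat in both views. Next, over the pot.

>>> play_rows(translation=[[0.0526, 0.0253, 0], [0.0526, 0.0253, 0], [0.0526, 0.0253, 0], [0.0526, 0.0253, 0], [0.0526, 0.0253, 0], [0.0526, 0.0253, 0], [0.0526, 0.0253, 0], [0.0526, 0.0253, 0]], delta_rot=[[0, 0, 0], [0, 0, 0], [0, 0, 0], [0, 0, 0], [0, 0, 0], [0, 0, 0], [0, 0, 0], [0, 0, 0]])

```text
t: 9.0
ee_pos: [540.8, 69.3, 241.3]
tcp_rot: [[-0.564, 0.826, -0.002], [0.826, 0.564, -0.0], [0.001, -0.002, -1.0]]
wrist_force: [0.9, 0.3, -0.3]
opening: 85.4
grasp_force: 0.0
```

>>> play_rows(translation=[[0.0526, 0.0253, 0], [0.0526, 0.0253, 0], [0.0526, 0.0253, 0], [0.0526, 0.0253, 0], [0.0526, 0.0253, 0], [0.0526, 0.0253, 0], [0.0526, 0.0253, 0], [0, 0, 0]], delta_rot=[[0, 0, 0], [0, 0, 0], [0, 0, 0], [0, 0, 0], [0, 0, 0], [0, 0, 0], [0, 0, 0], [0, 0, 0]])

```text
t: 9.8
ee_pos: [510.0, 272.7, 241.2]
tcp_rot: [[-0.566, 0.825, -0.002], [0.825, 0.566, -0.0], [0.001, -0.002, -1.0]]
wrist_force: [0.4, -0.5, -0.4]
opening: 85.2
grasp_force: 0.0
```

>>> play_rows(translation=[[0, 0, 0], [0, 0, 0], [0, 0, 0]], delta_rot=[[0, 0, 0], [0, 0, 0], [0, 0, 0]])

```text
t: 10.1
ee_pos: [511.3, 269.2, 242.0]
tcp_rot: [[-0.563, 0.826, -0.001], [0.826, 0.563, -0.0], [0.0, -0.001, -1.0]]
wrist_force: [0.6, -0.4, 0.4]
opening: 85.3
grasp_force: 0.0
```

```bash
python3 go.py 511.5 270 240 511.5 270 111
```

```text
t 10.1 p [511.3 269.2 242. ] yaw 34.26 z [-6.e-04 -4.e-04 -1.e+00] F [ 0.6 -0.4  0.4] open 85.3 g 0.0 q [ 0.43  0.38  1.77 -0.    0.99 -0.17]
[511.5 270.  240. ] total [0.0011 0.0011 0.0041] mm 2.2
[511.5 270.  111. ] total [-0.00e+00  2.00e-04  2.58e-01] mm 129.0
```

>>> play_rows(translation=[[0.001, 0.001, 0.05], [0, 0, 0.06], [0, 0, 0.06], [0, 0, 0.05], [0, 0, 0.03], [0, 0, 0.022], [0, 0, 0], [0, 0, 0]], delta_rot=[[0, 0, 0], [0, 0, 0], [0, 0, 0], [0, 0, 0], [0, 0, 0], [0, 0, 0], [0, 0, 0], [0, 0, 0]])

```text
t: 10.9
ee_pos: [511.8, 270.7, 106.8]
tcp_rot: [[-0.563, 0.826, 0.0], [0.826, 0.563, 0.0], [-0.0, 0.0, -1.0]]
wrist_force: [0.4, -0.2, 0.9]
opening: 85.6
grasp_force: 0.0
```

>>> play_rows(translation=[[0, 0, 0], [0, 0, 0], [0, 0, 0], [0, 0, 0], [0, 0, 0], [0, 0, 0], [0, 0, 0], [0, 0, 0]], delta_rot=[[0, 0, 0], [0, 0, 0], [0, 0, 0], [0, 0, 0], [0, 0, 0], [0, 0, 0], [0, 0, 0], [0, 0, 0]], fingers=1)

```text
t: 11.7
ee_pos: [511.6, 271.0, 106.7]
tcp_rot: [[-0.564, 0.826, 0.0], [0.826, 0.564, 0.0], [-0.0, 0.0, -1.0]]
wrist_force: [-0.2, -0.4, 5.1]
opening: 15.0
grasp_force: 59.3
```

```bash
python3 go.py 511.5 270 106
```

```text
t 11.7 p [511.6 271.  106.7] yaw 34.32 z [ 4.e-04  2.e-04 -1.e+00] F [-0.2 -0.4  5.1] open 15.0 g 59.3 q [ 0.43  0.56  1.88  0.    0.7  -0.16]
[511.5 270.  106. ] total [-0.0015 -0.0013  0.0013] mm 1.2
```

>>> play_rows(translation=[[0, 0, -0.006], [0, 0, -0.01], [0, 0, -0.014], [0, 0, -0.03], [0, 0, -0.05], [0, 0, -0.05], [0, 0, -0.03], [0, 0, 0]], delta_rot=[[0, 0, 0], [0, 0, 0], [0, 0, 0], [0, 0, 0], [0, 0, 0], [0, 0, 0], [0, 0, 0], [0, 0, 0]])

```text
t: 12.5
ee_pos: [512.6, 271.5, 203.8]
tcp_rot: [[-0.564, 0.826, 0.004], [0.826, 0.564, 0.002], [-0.001, 0.004, -1.0]]
wrist_force: [-0.1, 0.5, -2.1]
opening: 15.0
grasp_force: 58.3
```

```bash
python3 - <<'E'
from h import *
ims={n:eyes.grab_frame(n) for n in CM}
s=monitor.get_state(); p=s["ee_pos"]; print(p)
G=grads(ims); dz=p[2]-106.7
for cs in (("scene",),("top","scene")): print(fit(G,circ(66,85+dz),p[:2],cs,step=4))
print("pot",fit(G,circ(59,80),[511.5,270],("scene",),step=4))
def c(n,x,y): return cv2.resize(ims[n][y:y+120,x:x+160][...,::-1],(400,300),interpolation=cv2.INTER_CUBIC)
cv2.imwrite("pics/lid.png",np.hstack([c("top",80,160),c("scene",320,190)]))
E
python3 go.py 480 180 195 582.5 -26 195
```

```text
[511.34698218 270.86273891 201.32239409]
(array([513.23708299, 270.9628658 ]), np.float64(122.18965148925781))
(array([512.30098789, 270.32716803]), np.float64(218.42449951171875))
pot (array([511.73360141, 268.9695864 ]), np.float64(97.67098236083984))
t 12.6 p [511.3 270.9 201.3] yaw 34.32 z [ 4.e-04  2.e-04 -1.e+00] F [ 0.  -0.  -2.7] open 15.1 g 58.3 q [ 0.43  0.43  1.81  0.    0.9  -0.16]
[480. 180. 195.] total [-0.1147 -0.1543  0.0126] mm 96.3
[582.5 -26.  195. ] total [-0.4558 -0.063  -0.    ] mm 230.1
```

View pics/lid.png

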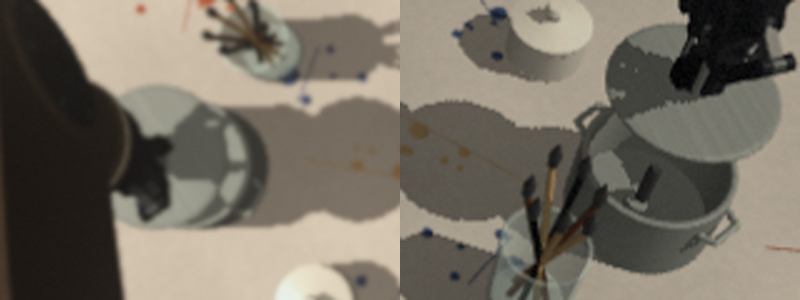

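The lid is held level (tile 690,90) and the pot is open with its shaft visible (tile 650,185). I carry it around the brush jar to the mat.

>>> play_rows(translation=[[-0.02, -0.027, 0.002], [-0.03, -0.04, 0.002], [-0.03, -0.04, 0.002], [-0.03, -0.04, 0.002], [-0.03, -0.02, 0], [-0.05, -0.008, 0], [-0.05, -0.008, 0], [-0.05, -0.008, 0]], delta_rot=[[0, 0, 0], [0, 0, 0], [0, 0, 0], [0, 0, 0], [0, 0, 0], [0, 0, 0], [0, 0, 0], [0, 0, 0]])

```text
t: 13.4
ee_pos: [513.5, 95.7, 196.3]
tcp_rot: [[-0.564, 0.826, -0.002], [0.826, 0.564, -0.0], [0.001, -0.002, -1.0]]
wrist_force: [1.0, 0.1, -3.1]
opening: 14.8
grasp_force: 58.3
```

>>> play_rows(translation=[[-0.05, -0.008, 0], [-0.05, -0.008, 0], [-0.05, -0.008, 0], [-0.05, -0.008, 0], [-0.045, -0.007, 0], [-0.025, -0.003, 0], [0, 0, 0], [0, 0, 0]], delta_rot=[[0, 0, 0], [0, 0, 0], [0, 0, 0], [0, 0, 0], [0, 0, 0], [0, 0, 0], [0, 0, 0], [0, 0, 0]])

```text
t: 14.2
ee_pos: [572.2, -25.8, 196.6]
tcp_rot: [[-0.563, 0.826, -0.002], [0.826, 0.563, 0.0], [0.001, -0.001, -1.0]]
wrist_force: [-0.1, 0.6, -2.5]
opening: 14.9
grasp_force: 58.3
```

```bash
python3 go.py 582 -26 195 582 -26 45
```

```text
t 14.2 p [572.2 -25.8 196.6] yaw 34.28 z [-1.5e-03  4.0e-04 -1.0e+00] F [-0.1  0.6 -2.5] open 14.9 g 58.3 q [-0.1   0.43  1.83  0.    0.89 -0.7 ]
[582. -26. 195.] total [-0.0113  0.016   0.0032] mm 9.9
[582. -26.  45.] total [-0.0004  0.0003  0.3   ] mm 150.0
```

>>> play_rows(translation=[[-0.006, 0.008, 0.01], [-0.005, 0.008, 0.03], [0, 0, 0.06], [0, 0, 0.06], [0, 0, 0.06], [0, 0, 0.05], [0, 0, 0.03], [0, 0, 0]], delta_rot=[[0, 0, 0], [0, 0, 0], [0, 0, 0], [0, 0, 0], [0, 0, 0], [0, 0, 0], [0, 0, 0], [0, 0, 0]])

```text
t: 15.0
ee_pos: [581.4, -25.5, 44.9]
tcp_rot: [[-0.564, 0.826, -0.004], [0.826, 0.564, 0.0], [0.002, -0.003, -1.0]]
wrist_force: [-0.3, 0.3, -2.8]
opening: 15.4
grasp_force: 58.2
```

>>> play_rows(translation=[[0, 0, 0], [0, 0, 0]], delta_rot=[[0, 0, 0], [0, 0, 0]])

```text
t: 15.2
ee_pos: [583.7, -26.0, 48.4]
tcp_rot: [[-0.564, 0.826, 0.002], [0.826, 0.564, -0.0], [-0.001, 0.001, -1.0]]
wrist_force: [0.0, -0.5, -2.7]
opening: 15.4
grasp_force: 58.2
```

```bash
python3 - <<'E'
from h import *
im={"scene":eyes.grab_frame("scene")}
p=monitor.get_state()["ee_pos"]; G=grads(im); dz=p[2]-106.7
print("lid",fit(G,circ(66,85+dz),p[:2],("scene",),step=4))
E
python3 go.py 582 -26 36.7
```

```text
lid (array([584.86820177, -24.44600582]), np.float64(116.8637466430664))
t 15.25 p [583.7 -26.1  48.5] yaw 34.32 z [ 2.e-03 -2.e-04 -1.e+00] F [-0.1 -0.  -1.9] open 15.4 g 58.2 q [-0.1   0.65  1.9   0.    0.59 -0.7 ]
[582.  -26.   36.7] total [ 0.0021 -0.0027  0.0236] mm 11.9
```

>>> play_rows(translation=[[0, 0, 0.006], [0, 0, 0.006], [0, 0, 0.004], [0, 0, 0.002], [0, 0, 0.002], [0, 0, 0], [0, 0, 0]], delta_rot=[[0, 0, 0], [0, 0, 0], [0, 0, 0], [0, 0, 0], [0, 0, 0], [0, 0, 0], [0, 0, 0]])

```text
t: 15.95
ee_pos: [582.8, -26.1, 37.3]
tcp_rot: [[-0.564, 0.826, -0.0], [0.826, 0.564, 0.0], [0.0, -0.0, -1.0]]
wrist_force: [0.1, 0.4, -2.6]
opening: 15.2
grasp_force: 58.2
```

>>> play_rows(translation=[[0, 0, 0.001], [0, 0, 0.001], [0, 0, 0]], delta_rot=[[0, 0, 0], [0, 0, 0], [0, 0, 0]])

```text
t: 16.25
ee_pos: [582.9, -26.1, 36.7]
tcp_rot: [[-0.564, 0.826, 0.0], [0.826, 0.564, -0.0], [-0.0, 0.0, -1.0]]
wrist_force: [-1.3, -0.7, 5.8]
opening: 15.1
grasp_force: 59.5
```

Contact at 36.7 mm as predicted, so I release gently and rise.

>>> play_rows(translation=[[0, 0, 0], [0, 0, 0], [0, 0, 0], [0, 0, 0], [0, 0, 0], [0, 0, -0.02], [0, 0, -0.04], [0, 0, -0.06]], delta_rot=[[0, 0, 0], [0, 0, 0], [0, 0, 0], [0, 0, 0], [0, 0, 0], [0, 0, 0], [0, 0, 0], [0, 0, 0]], fingers=0)

```text
t: 17.05
ee_pos: [581.9, -26.0, 96.4]
tcp_rot: [[-0.564, 0.826, -0.002], [0.826, 0.564, 0.0], [0.002, -0.002, -1.0]]
wrist_force: [0.1, 0.7, 0.1]
opening: 85.0
grasp_force: 0.0
```

>>> play_rows(translation=[[0, 0, -0.06], [0, 0, -0.06], [0, 0, -0.06], [0, 0, -0.04], [0, 0, 0]], delta_rot=[[0, 0, 0], [0, 0, 0], [0, 0, 0], [0, 0, 0], [0, 0, 0]])

```text
t: 17.55
ee_pos: [584.4, -26.2, 210.0]
tcp_rot: [[-0.564, 0.826, 0.005], [0.826, 0.564, -0.001], [-0.003, 0.004, -1.0]]
wrist_force: [0.3, -0.1, -1.1]
opening: 85.2
grasp_force: 0.0
```

```bash
python3 - <<'E'
from h import *
im={"scene":eyes.grab_frame("scene")}
G=grads(im)
print("lid",fit(G,circ(66,15),[582,-26],("scene",),step=4))
print("disc",fit(G,circ(48,4),[507,-293],("scene",),step=4))
E
python3 go.py 507 -292.5 200 507 -292.5 88
```

```text
lid (array([581.70256859, -24.46758506]), np.float64(130.8695526123047))
disc (array([ 506.756678  , -291.67429605]), np.float64(119.73995208740234))
t 17.6 p [583.5 -26.1 208.3] yaw 34.32 z [ 3.1e-03 -3.0e-04 -1.0e+00] F [0.4 0.4 0.4] open 85.5 g 0.0 q [-0.1   0.43  1.79  0.    0.92 -0.7 ]
[ 507.  -292.5  200. ] total [-0.3536 -0.4268  0.0162] mm 277.3
[ 507.  -292.5   88. ] total [ 0.0004 -0.0005  0.224 ] mm 112.0
```

>>> play_rows(translation=[[-0.03, -0.036, 0], [-0.036, -0.0434, 0.003], [-0.036, -0.0434, 0.003], [-0.036, -0.0434, 0.003], [-0.036, -0.0434, 0.003], [-0.036, -0.0434, 0.003], [-0.036, -0.0434, 0], [-0.036, -0.0434, 0]], delta_rot=[[0, 0, 0], [0, 0, 0], [0, 0, 0], [0, 0, 0], [0, 0, 0], [0, 0, 0], [0, 0, 0], [0, 0, 0]])

```text
t: 18.4
ee_pos: [520.9, -239.1, 197.9]
tcp_rot: [[-0.564, 0.826, -0.001], [0.826, 0.564, 0.001], [0.001, -0.001, -1.0]]
wrist_force: [0.2, 1.2, -0.5]
opening: 85.2
grasp_force: 0.0
```

>>> play_rows(translation=[[-0.036, -0.0434, 0], [-0.0356, -0.0435, 0], [0, 0, 0], [0, 0, 0], [0, 0, 0]], delta_rot=[[0, 0, 0], [0, 0, 0], [0, 0, 0], [0, 0, 0], [0, 0, 0]])

```text
t: 18.9
ee_pos: [506.2, -291.6, 198.4]
tcp_rot: [[-0.564, 0.826, -0.001], [0.826, 0.564, 0.001], [0.001, -0.0, -1.0]]
wrist_force: [1.4, 0.7, -0.3]
opening: 85.0
grasp_force: 0.0
```

```bash
python3 go.py 507 -292.5 200 507 -292.5 88
```

```text
t 18.9 p [ 506.2 -291.6  198.4] yaw 34.34 z [-7.e-04  7.e-04 -1.e+00] F [ 1.4  0.7 -0.3] open 85.0 g 0.0 q [-0.57  0.44  1.8   0.    0.9  -1.17]
[ 507.  -292.5  200. ] total [-0.0025  0.0003 -0.0033] mm 2.1
[ 507.  -292.5   88. ] total [-2.00e-04  0.00e+00  2.24e-01] mm 112.0
```

>>> play_rows(translation=[[-0.002, 0, 0.02], [0, 0, 0.05], [0, 0, 0.05], [0, 0, 0.05], [0, 0, 0.03], [0, 0, 0.02], [0, 0, 0], [0, 0, 0]], delta_rot=[[0, 0, 0], [0, 0, 0], [0, 0, 0], [0, 0, 0], [0, 0, 0], [0, 0, 0], [0, 0, 0], [0, 0, 0]])

```text
t: 19.7
ee_pos: [507.1, -293.0, 89.0]
tcp_rot: [[-0.564, 0.826, 0.0], [0.826, 0.564, -0.0], [-0.0, 0.0, -1.0]]
wrist_force: [-0.4, -0.2, -0.5]
opening: 85.4
grasp_force: 0.0
```

>>> play_rows(translation=[[0, 0, 0], [0, 0, 0], [0, 0, 0], [0, 0, 0], [0, 0, 0], [0, 0, 0], [0, 0, 0], [0, 0, 0]], delta_rot=[[0, 0, 0], [0, 0, 0], [0, 0, 0], [0, 0, 0], [0, 0, 0], [0, 0, 0], [0, 0, 0], [0, 0, 0]], fingers=1)

```text
t: 20.5
ee_pos: [507.2, -293.4, 89.3]
tcp_rot: [[-0.564, 0.826, 0.001], [0.826, 0.564, -0.0], [-0.001, 0.0, -1.0]]
wrist_force: [-0.2, 0.2, 6.9]
opening: 23.9
grasp_force: 59.0
```

>>> play_rows(translation=[[0, 0, -0.01], [0, 0, -0.02], [0, 0, -0.04], [0, 0, -0.06], [0, 0, -0.06], [0, 0, -0.03], [0, 0, 0], [0, 0, 0]], delta_rot=[[0, 0, 0], [0, 0, 0], [0, 0, 0], [0, 0, 0], [0, 0, 0], [0, 0, 0], [0, 0, 0], [0, 0, 0]])

```text
t: 21.3
ee_pos: [506.8, -293.2, 199.0]
tcp_rot: [[-0.564, 0.826, 0.0], [0.826, 0.564, -0.0], [-0.0, 0.0, -1.0]]
wrist_force: [-1.3, -0.0, -2.3]
opening: 24.1
grasp_force: 59.0
```

```bash
python3 - <<'E'
from h import *
im={n:eyes.grab_frame(n) for n in CM}
p=monitor.get_state()["ee_pos"]; G=grads(im); dz=p[2]-89
for cs in (("scene",),("top",)): print("disc",cs,fit(G,circ(48,2+dz),p[:2],cs,step=4))
print("pot",[fit(G,circ(59,80),[511.5,270],(n,),step=4) for n in CM])
cv2.imwrite("pics/str.png",np.hstack([cv2.resize(im["scene"][120:240,100:260][...,::-1],(400,300),interpolation=cv2.INTER_CUBIC),cv2.resize(im["top"][195:255,115:195][...,::-1],(400,300),interpolation=cv2.INTER_CUBIC)]))
for q in ([512,270,68],[512,270,80]): print(proj("top",[q]),proj("scene",[q]))
E
python3 go.py 512 270 200
```

```text
disc ('scene',) (array([ 506.41541597, -292.66354299]), np.float64(124.3705825805664))
disc ('top',) (array([ 506.12764897, -293.72775572]), np.float64(70.92898559570312))
pot [(array([512.28011103, 269.09765819]), np.float64(129.0060577392578)), (array([504.93095446, 267.68957043]), np.float64(148.30703735351562))]
[[156.11735299 224.57785133]] [[420.98213425 256.56982612]]
[[154.71808924 224.3249431 ]] [[422.4778514  253.41838629]]
t 21.4 p [ 506.3 -292.8  197.9] yaw 34.32 z [-1.3e-03  8.0e-04 -1.0e+00] F [-0.1 -0.5 -0.9] open 23.8 g 59.0 q [-0.58  0.44  1.8   0.    0.9  -1.18]
[512. 270. 200.] total [ 0.9233  0.6441 -0.0032] mm 562.9
```

View pics/str.png

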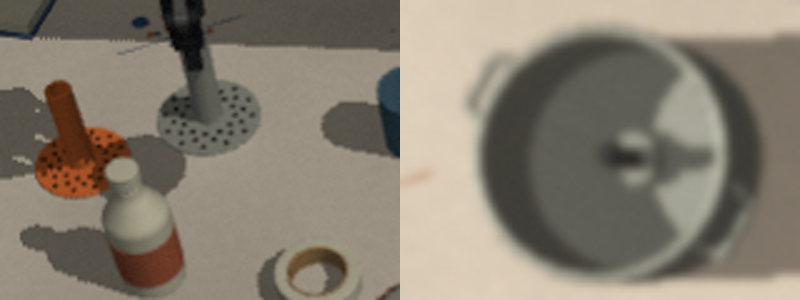

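The strainer is held upright (tile 205,85). The open pot in the top view has its rim centred at tile (604,154) and the shaft tip near (615,156). I carry it over, swinging around the brush jar.

```bash
python3 go.py 485 160 200 511 269 200
python3 - <<'E'
from h import *
im={n:eyes.grab_frame(n) for n in CM}; G=grads(im)
for n in CM: print(n,"rim",fit(G,np.r_[circ(65,80),circ(59,80)],[511,269],(n,),step=3),"outer",fit(G,circ(65,80),[511,269],(n,),step=3))
print("both",fit(G,np.r_[circ(65,80),circ(59,80)],[511,269],step=3))
E
```

```text
t 21.4 p [ 506.3 -292.8  197.9] yaw 34.32 z [-1.3e-03  8.0e-04 -1.0e+00] F [-0.1 -0.5 -0.9] open 23.8 g 59.0 q [-0.58  0.44  1.8   0.    0.9  -1.18]
[485. 160. 200.] total [ 0.772   0.4755 -0.0033] mm 453.3
[511. 269. 200.] total [1.507e-01 1.659e-01 1.000e-04] mm 112.1
scene rim (array([511.60488892, 269.27178955]), np.float64(125.36109161376953)) outer (array([511.46275281, 272.71297994]), np.float64(124.90077209472656))
top rim (array([506.88677713, 268.87637095]), np.float64(147.64720153808594)) outer (array([509.97619349, 269.04445758]), np.float64(149.95037841796875))
both (array([511.29930825, 269.27520463]), np.float64(272.12554931640625))
```

>>> play_rows(translation=[[0.035, 0.0215, 0], [0.055, 0.034, 0], [0.055, 0.034, 0], [0.055, 0.034, 0], [0.055, 0.034, 0], [0.055, 0.034, 0], [0.055, 0.034, 0], [0.055, 0.034, 0]], delta_rot=[[0, 0, 0], [0, 0, 0], [0, 0, 0], [0, 0, 0], [0, 0, 0], [0, 0, 0], [0, 0, 0], [0, 0, 0]])

```text
t: 22.3
ee_pos: [494.7, -44.7, 198.3]
tcp_rot: [[-0.564, 0.826, -0.001], [0.826, 0.564, 0.0], [0.001, -0.001, -1.0]]
wrist_force: [0.9, -0.1, -0.9]
opening: 23.8
grasp_force: 59.0
```

>>> play_rows(translation=[[0.055, 0.034, 0], [0.055, 0.034, 0], [0.055, 0.034, 0], [0.055, 0.034, 0], [0.055, 0.034, 0], [0.055, 0.034, 0], [0.022, 0.012, 0], [0.03, 0.033, 0]], delta_rot=[[0, 0, 0], [0, 0, 0], [0, 0, 0], [0, 0, 0], [0, 0, 0], [0, 0, 0], [0, 0, 0], [0, 0, 0]])

```text
t: 23.1
ee_pos: [489.2, 181.9, 198.3]
tcp_rot: [[-0.565, 0.825, -0.002], [0.825, 0.565, -0.001], [0.0, -0.002, -1.0]]
wrist_force: [0.3, -0.5, -1.5]
opening: 24.0
grasp_force: 59.1
```

>>> play_rows(translation=[[0.03, 0.033, 0], [0.03, 0.033, 0], [0.03, 0.033, 0], [0.0307, 0.0339, 0], [0, 0, 0], [0, 0, 0], [0, 0, 0]], delta_rot=[[0, 0, 0], [0, 0, 0], [0, 0, 0], [0, 0, 0], [0, 0, 0], [0, 0, 0], [0, 0, 0]])

```text
t: 23.8
ee_pos: [511.0, 267.8, 198.5]
tcp_rot: [[-0.564, 0.826, -0.001], [0.826, 0.564, -0.001], [0.0, -0.001, -1.0]]
wrist_force: [-0.9, -0.0, -1.4]
opening: 23.8
grasp_force: 59.2
```

```bash
python3 go.py 511 269.3 200; python3 - <<'E'
from h import *
im={n:eyes.grab_frame(n) for n in CM}; G=grads(im)
p=monitor.get_state()["ee_pos"]; dz=p[2]-89; print(p)
Q={}
for n in CM:
  Q[n]=fit(G,circ(48,4+dz),p[:2],(n,),step=3)[0]
  print(n,"disc",Q[n],"rim",fit(G,np.r_[circ(65,80),circ(59,80)],[511,269],(n,),step=3)[0])
def c(n,x,y,w,h):
  t=cv2.resize(im[n][y:y+h,x:x+w][...,::-1],(400,w and 400*h//w),interpolation=cv2.INTER_CUBIC).copy(); s=400/w
  for M,col in((circ(48,4+dz)+[p[0],p[1],0],(0,255,0)),(circ(65,80)+[511,269.3,0],(0,0,255)),(circ(59,80)+[511,269.3,0],(0,0,255))):
    for q in proj(n,M): cv2.circle(t,tuple(int(v) for v in (q-[x,y]+.5)*s),0,col,-1)
  return t
cv2.imwrite("pics/over.png",np.hstack([c("scene",370,195,100,100),c("top",100,175,100,100)]))
E
```

```text
t 23.8 p [511.  267.8 198.5] yaw 34.31 z [-1.e-03 -6.e-04 -1.e+00] F [-0.9 -0.  -1.4] open 23.8 g 59.2 q [ 0.43  0.43  1.81 -0.    0.9  -0.17]
[511.  269.3 200. ] total [ 0.0024  0.0017 -0.0031] mm 2.1
[511.32526323 267.81788357 198.74656583]
scene disc [511.78933732 269.60957712] rim [506.89452894 271.04464472]
top disc [508.30198188 267.07397701] rim [508.22482594 272.41668305]
```

View pics/over.png

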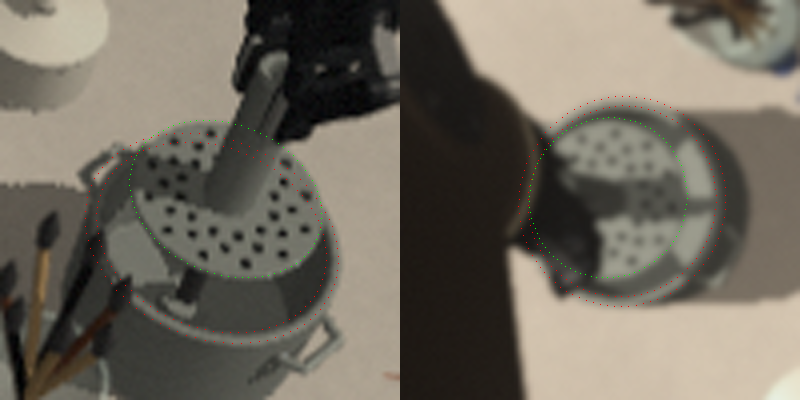

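Scene: the disc hangs level above the pot mouth (225,200), with the shaft below it at tile (185,285). Comparing both cameras' biases on the held disc puts the pot axis about 1 mm further in x and y. I correct and lower to just above the tip.

>>> play_rows(translation=[[0.0006, 0.0026, 0], [0, 0, 0.02], [0, 0, 0.02], [0, 0, 0.02], [0, 0, 0.01], [0, 0, 0], [0, 0, 0]], delta_rot=[[0, 0, 0], [0, 0, 0], [0, 0, 0], [0, 0, 0], [0, 0, 0], [0, 0, 0], [0, 0, 0]])

```text
t: 24.6
ee_pos: [512.5, 269.6, 163.7]
tcp_rot: [[-0.564, 0.826, -0.0], [0.826, 0.564, -0.0], [0.0, -0.0, -1.0]]
wrist_force: [-0.4, 0.4, -1.6]
opening: 24.3
grasp_force: 59.2
```

```bash
python3 go.py 512 268.8 109; python3 - <<'E'
from h import *
im={n:eyes.grab_frame(n) for n in CM}; G=grads(im)
p=monitor.get_state()["ee_pos"]; dz=p[2]-89; print(p)
# joint fit with disc and rim at nearly same height: relative offset
for n in CM:
  d=fit(G,circ(48,4+dz),p[:2],(n,),step=2)[0]
  r=[fit(G,circ(R,80),[512,269],(n,),step=2)[0] for R in(59,65)]
  print(n,d.round(1),np.round(r,1))
def c(n,x,y,w,h): return cv2.resize(im[n][y:y+h,x:x+w][...,::-1],(400,400*h//w),interpolation=cv2.INTER_CUBIC)
cv2.imwrite("pics/over2.png",np.hstack([c("scene",380,210,80,80),c("top",115,185,80,80)]))
E
```

```text
t 24.6 p [512.5 269.6 163.7] yaw 34.32 z [-3.e-04 -1.e-04 -1.e+00] F [-0.4  0.4 -1.6] open 24.3 g 59.2 q [ 0.43  0.48  1.84  0.    0.82 -0.17]
[512.  268.8 109. ] total [-0.0008 -0.0017  0.1093] mm 54.7
[512.69852628 269.73410538 164.06600001]
scene [513.1 272.8] [[502.3 274.8]
 [510.6 267.6]]
top [517.3 239.3] [[504.6 264.2]
 [509.9 269.2]]
```

View pics/over2.png

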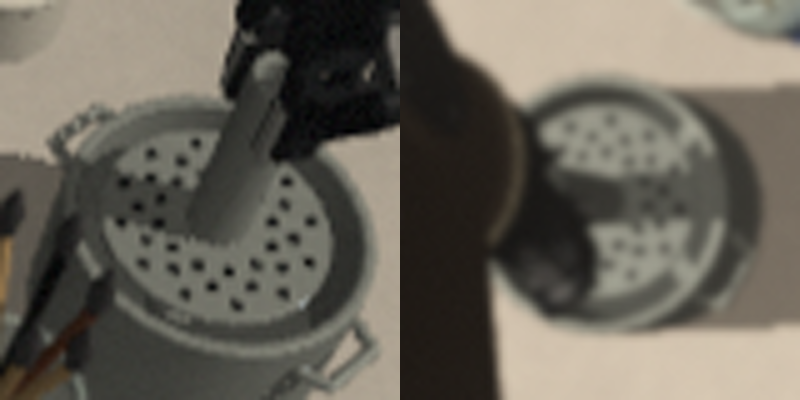

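Disc and rim are now at the same height. In both views the rim centre sits slightly toward -x/-y of the disc (top tile: disc (592,200), rim (596,204)). I shift about 2 mm that way and feel down onto the tip.

>>> play_rows(translation=[[-0.0002, -0.004, 0], [0, 0, 0], [0, 0, 0.006], [0, 0, 0.006], [0, 0, 0.006], [0, 0, 0.006], [0, 0, 0.006], [0, 0, 0]], delta_rot=[[0, 0, 0], [0, 0, 0], [0, 0, 0], [0, 0, 0], [0, 0, 0], [0, 0, 0], [0, 0, 0], [0, 0, 0]])

```text
t: 25.5
ee_pos: [510.8, 268.4, 148.3]
tcp_rot: [[-0.564, 0.826, -0.0], [0.826, 0.564, -0.0], [0.0, -0.0, -1.0]]
wrist_force: [0.8, 1.9, -1.7]
opening: 24.4
grasp_force: 59.1
```

>>> play_rows(translation=[[0, 0, 0.005], [0, 0, 0.005], [0, 0, 0.005], [0, 0, 0.005], [0, 0, 0]], delta_rot=[[0, 0, 0], [0, 0, 0], [0, 0, 0], [0, 0, 0], [0, 0, 0]])

```text
t: 26.0
ee_pos: [510.9, 268.4, 138.5]
tcp_rot: [[-0.564, 0.826, -0.0], [0.826, 0.564, -0.0], [0.0, -0.0, -1.0]]
wrist_force: [0.3, 1.7, -1.9]
opening: 24.2
grasp_force: 59.1
```

>>> play_rows(translation=[[0.0008, 0.0006, 0], [0, 0, 0.008], [0, 0, 0.008], [0, 0, 0.008], [0, 0, 0.008], [0, 0, 0.008], [0, 0, 0.008], [0, 0, 0]], delta_rot=[[0, 0, 0], [0, 0, 0], [0, 0, 0], [0, 0, 0], [0, 0, 0], [0, 0, 0], [0, 0, 0], [0, 0, 0]])

```text
t: 26.8
ee_pos: [510.6, 268.8, 114.2]
tcp_rot: [[-0.564, 0.826, -0.001], [0.826, 0.564, -0.0], [0.0, -0.001, -1.0]]
wrist_force: [0.2, 0.0, -0.4]
opening: 24.4
grasp_force: 59.2
```

>>> play_rows(translation=[[0, 0, 0.003], [0, 0, 0.003], [0, 0, 0.002], [0, 0, 0.001], [0, 0, 0]], delta_rot=[[0, 0, 0], [0, 0, 0], [0, 0, 0], [0, 0, 0], [0, 0, 0]])

```text
t: 27.3
ee_pos: [510.9, 268.9, 110.3]
tcp_rot: [[-0.564, 0.826, -0.0], [0.826, 0.564, -0.0], [0.0, -0.0, -1.0]]
wrist_force: [0.3, -0.6, -1.7]
opening: 24.0
grasp_force: 59.2
```

>>> play_rows(translation=[[0, 0, 0.001], [0, 0, 0.001], [0, 0, 0.001], [0, 0, 0]], delta_rot=[[0, 0, 0], [0, 0, 0], [0, 0, 0], [0, 0, 0]])

```text
t: 27.7
ee_pos: [511.1, 269.0, 109.3]
tcp_rot: [[-0.564, 0.826, 0.0], [0.826, 0.564, 0.0], [-0.0, 0.001, -1.0]]
wrist_force: [-0.9, -0.7, 7.1]
opening: 24.2
grasp_force: 60.2
```

Contact at 109.3 mm, exactly the home height. I release and retreat.

>>> play_rows(translation=[[0, 0, 0], [0, 0, 0], [0, 0, 0], [0, 0, 0], [0, 0, 0], [0, 0, -0.02], [0, 0, -0.04], [0, 0, -0.06]], delta_rot=[[0, 0, 0], [0, 0, 0], [0, 0, 0], [0, 0, 0], [0, 0, 0], [0, 0, 0], [0, 0, 0], [0, 0, 0]], fingers=0)

```text
t: 28.5
ee_pos: [510.1, 268.5, 168.9]
tcp_rot: [[-0.564, 0.826, -0.002], [0.826, 0.564, -0.001], [0.0, -0.002, -1.0]]
wrist_force: [0.5, 0.1, -0.1]
opening: 85.8
grasp_force: 0.0
```

>>> play_rows(translation=[[0, 0, -0.06], [0, 0, -0.06], [0, 0, -0.04], [-0.06, -0.01, 0], [-0.08, -0.02, 0], [-0.08, -0.02, 0], [-0.08, -0.02, 0], [0, 0, 0]], delta_rot=[[0, 0, 0], [0, 0, 0], [0, 0, 0], [0, 0, 0], [0, 0, 0], [0, 0, 0], [0, 0, 0], [0, 0, 0]])

```text
t: 29.3
ee_pos: [568.1, 121.3, 249.6]
tcp_rot: [[-0.561, 0.828, 0.001], [0.828, 0.561, -0.001], [-0.001, 0.001, -1.0]]
wrist_force: [0.1, 1.1, -0.1]
opening: 85.4
grasp_force: 0.0
```

```bash
python3 go.py; python3 - <<'E'
from h import *
im={n:eyes.grab_frame(n) for n in CM}; G=grads(im)
print("lid",fit(G,circ(66,15),[582,-26],("scene",),step=3)[0],"rim",fit(G,np.r_[circ(59,80),circ(65,80)],[511,269],step=3)[0],"sleeve",fit(G,circ(13,125),[511,269],step=3)[0])
def c(n,x,y): return cv2.resize(im[n][y:y+150,x:x+200][...,::-1],(400,300),interpolation=cv2.INTER_CUBIC)
cv2.imwrite("pics/end.png",np.vstack([np.hstack([c("scene",300,180),c("scene",150,160)]),np.hstack([c("top",90,140),c("top",200,140)])]))
E
```

```text
t 29.3 p [568.1 121.3 249.6] yaw 34.14 z [ 1.3e-03 -9.0e-04 -1.0e+00] F [ 0.1  1.1 -0.1] open 85.4 g 0.0 q [ 0.16  0.38  1.75 -0.    1.01 -0.44]
lid [581.58271289 -24.43697698] rim [510.08805763 272.81963113] sleeve [511.65956443 270.90250025]
```

View pics/end.png

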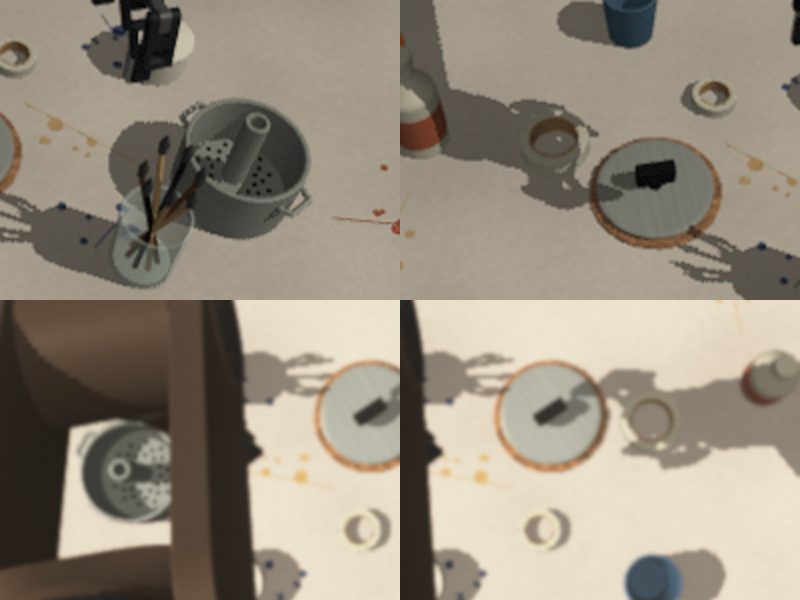

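The strainer is home and upright in the pot (tile 250,150), and the lid is right way up and centred on the mat (tile 655,185). The tape lies flat on bare table (tile 555,140), and the bystanders have not moved. Handing in.

```bash
python3 -c "
from rig import robot
print(robot.finish_job())"
```

```text
the job is handed in; nothing more can be done
None
```

The job is handed in at about 29 s of the 72 s allowed: the tape was slid onto the bare table, the lid is centred on the mat and the strainer is fully home on the shaft. The final pictures showed nothing else moved, though no verdict came back.

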